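# Let the vent damper back one notch

## Robot

A 7-joint arm with a two-finger parallel gripper is mounted at the origin on the work surface. World frame = base frame: x ahead of the robot, y to its left, z up, the work surface at z = 0. Lengths are in mm, angles in rad, forces in N, time in s.
With the tool pointing down it reaches from about 400 to 925 mm from the base axis. Payload 5.6 kg.
Tool frame: the origin (TCP) lies midway between the tips of the shut fingers; the grasp point (between the pads) lies tcp_to_grasp behind it (tcp_to_grasp is the distance from the TCP to the grasp point, in mm); z points along the fingers, x is the direction in which the jaws open and shut, and the axes are right-handed (so a half turn about z gives the same grasp; the last joint's range is limited). The gripper opens to 85 mm and grips with 20 to 120 N. Pads are 22 mm wide; open, the fingers measure 114 mm over their backs; the gripper's body (76 mm by 85 mm) begins 54 mm behind the grasp point. The pads swing forward as they close: fully open they stand 13 mm farther back than shut.
Start: joints at [1.069, 0.468, -0.012, 1.603, 0.006, 1.071, -0.056], TCP at [287.829, -582.806, 231.29] pointing down, gripper open.
Joint ranges: [-2.53, 2.53], [-0.31, 2.02], [-1.57, 1.55], [0.28, 2.44], [-1.29, 4.43], [0.15, 1.84], [-2.92, 2.92]. Speed limits (rad/s): [2.57, 2.57, 3.14, 3.14, 3.14, 3.14, 3.14].

## Interface

Orientations are given as a rotation vector (axis times angle).
In Python, from bench import * gives the robot as it stands.
- The arm moves only by the shell command python3 -m jog 'ROWS' [OPENING] [FORCE]. ROWS is JSON, a list of rows, each a list of 2 entries, a list of its own where there are three numbers: the shift along the tool's x, y, z in cm, then the turn, a rotation vector about the tool's x, y, z in rad. A call has 1 to 12 rows; each row shifts and turns the commanded pose from where the row before left it, along the tool's axes as they then stand; what a row does not reach is not made up. A row lasts 1/8 s, in which the tool goes at most 62.5 mm and 10.7 degrees, less where a joint would pass 70% of its speed; a pose out of reach is approached as far as the arm can. A call with a gripper value outside its range is refused whole. OPENING is the opening, from 0 (shut) to 1 (fully open), set as the call begins (- or left out, the last holds). The fingers move at their own pace and stop on an object; FORCE is the grip in N (left out, the last holds). Time passes only in rows, so rows that do not move let the fingers close. It gives the time, the measured TCP pose, the force and the opening at its end, in the units of the state.
- state(): the state, without advancing time (a new reading comes with each control period).
- get_image(name): name is "scene" or "top"; returns a dict with "img" (480x640x3 uint8, red, green, blue), "mtx" (3x3 intrinsics, pixels), "cam_to_world" (4x4, takes a point from camera to world coordinates). Camera axes: x right, y up, looking along -z (the intrinsics and any distortion apply to the point x, -y, -z); pixel columns grow to the right and rows downward; lengths in mm; the calibration is good to about 2 mm. A picture is of the moment at which its call begins. There is no depth.
- hand_in(): hands the job in, once; it reports no verdict.
The state is a dict: "time_s": time; "qpos": joint angles; "dq": joint speeds; "joint_efforts": joint torques, N m; "position": TCP position; "tcp_rot": TCP orientation; "force": force on the tool from outside, world axes, zero at the start; "torque": the same for the moment, N m; "width": opening from 0.0 (shut) to 1.0 (fully open).
Only numpy, scipy, OpenCV 4.12 (cv2) and the standard library are available. Lean on these libraries where they do the work, as an engineer would, in place of code of your own. Each camera call takes 0.05 s, during which the arm holds its last target. There are 200 camera calls.

## Task

Close the air damper by one notch: with a fingertip, flip the red pawl up off the ratchet wheel so that it lies back on its rubber stop, push a yellow-ended spoke so that the wheel turns backward (its top away from the robot, towards the pawl) by one tooth, then tip the pawl back so that it drops fully into the next notch. Only push, gently, without gripping, and leave the pots and the trowel where they are.

Things in the scene. Friction and masses are not known exactly. Their poses are not given: they have to be found in the camera images.
- unit: Air damper fixed to the bench: base 245 x 330 x 10 mm, upright steel ratchet wheel, red pawl, square duct. Origin on the bench under the wheel's plane. Local x: in the wheel's plane, from wheel to pawl pivot (roughly away from the robot); y: along the axle to the duct; z up. Base spans x -185 to 60, y -100 to 230 mm; duct x -163 to 13, y 43 to 214, to z 220 mm. It never moves.
- axle (a point): Point on the wheel's axle in the spokes' plane: unit x -75, y -55, z 115 mm; does not turn. Five 10 mm thick spokes 72 degrees apart, each ending in a yellow ball 20 mm across, centred 82 mm from the axle. The toothed rim (12 mm thick, tips at radius 60 mm) lies in the plane y = 0 of the unit.
- spoke_ball (a point): Centre of the yellow ball on the spoke nearest upright: at wheel = 0 it leans 18 degrees from vertical towards unit -x (up to 30 at the start). Pushing it along unit +x (2 to 4 N) turns the wheel backward; one notch carries it about 50 mm, to 18 degrees past vertical.
- wheel (a joint): Wheel angle, rad, growing backward (top towards unit +x). One notch (of ten) is 0.628. At 0 a tooth bears on the seated pawl and can go no further back; starts at -0.2 to 0 (play). One notch back, the pawl drops fully in at 0.40 to 0.60, and lands on a tooth tip past 0.63. With the pawl in, the wheel can still be pushed back until it bears at 0.628. It stays where it is left.
- pawl (a joint): Pawl angle, rad. 0 = fully down in a notch, leaning 37 degrees from vertical over the wheel (towards unit -x). Grows as it is lifted: clear of the teeth above 0.35, upright at 0.65, lies back on its rubber stop at 1.3, leaning as far towards unit +x. It falls by its weight to whichever side it leans. Pivot at unit x 13, z 109 mm.
- pawl_bar (a point): Centre of the red round finger bar at the pawl's free end, 118 mm from the pivot: 12 mm thick, 46 mm long along unit y (y -12 to 34 mm). Seated: unit x -58, z 203 mm (tooth tips below it reach z 175). Lying back: x 85, z 203 mm. Pushed along unit +x it lifts and tips over; under 2 N.
- pot_stack: Loose stack of black round plant pots, 99 mm across, 137 mm high; origin at the centre of its foot. Leave alone.
- square_pot: Loose black square pot, 80 x 80 x 75 mm; origin at the centre of its foot. Leave alone.
- trowel: Loose hand trowel lying flat, red handle 30 mm thick, 280 mm long in all along its x, about 30 mm high; origin on the bench under its neck. Leave alone.

How it is judged:
By the outcome, as a careful person would: the job done as asked, in the order asked, and still so for the second after the job is handed in, with the robot touching nothing.
It also fails if it takes over 66 s, if anything falls off the work surface, if the arm or the gripper's body presses on something with over 40 N, if the wrist force passes 120 N, or if a joint passes its speed limit or range.

## Working session

There is one attempt and no reset: what is moved stays moved. The work goes in short steps, Python scripts to look and compute and a shell command to move; the robot and the scene stay as the last step left them, time stands still between calls to the robot, and variables do not carry over. Pictures are saved under pics/ and viewed, about 8 in all and at most 12, crops included, and the job is handed in when it is done.

```bash
ls; mkdir -p pics; python3 - <<'E'
from bench import *
import cv2
for n in ("scene","top"):
    d=get_image(n); cv2.imwrite(f"pics/{n}0.png",d["img"][:,:,::-1]); print(n,d["mtx"].tolist(),d["cam_to_world"].round(3).tolist(),[k for k in d])
s=state(); print(s["position"],s["tcp_rot"],s["time_s"],s["force"])
E
```

```text
pics
scene [[603.4690603736746, 0.0, 318.1689836781479], [0.0, 603.4690603736746, 238.80347536159292], [0.0, 0.0, 1.0]] [[-0.374, -0.507, 0.777, 1473.764], [0.927, -0.225, 0.3, 462.001], [0.022, 0.832, 0.554, 795.119], [0.0, 0.0, 0.0, 1.0]] ['img', 'mtx', 'cam_to_world']
top [[564.3457060647039, 0.0, 315.41632370035757], [0.0, 564.3457060647039, 239.9859652368068], [0.0, 0.0, 1.0]] [[-0.089, 0.974, -0.208, 294.839], [-0.996, -0.088, 0.015, 90.631], [-0.004, 0.209, 0.978, 1299.114], [0.0, 0.0, 0.0, 1.0]] ['img', 'mtx', 'cam_to_world']
[ 287.57377902 -582.36175047  230.44417573] [-2.66767688e+00  1.65785338e+00  2.23748380e-03] 0.1 [-1.05585442 -0.09690722 -0.48919392]
```

View pics/scene0.png

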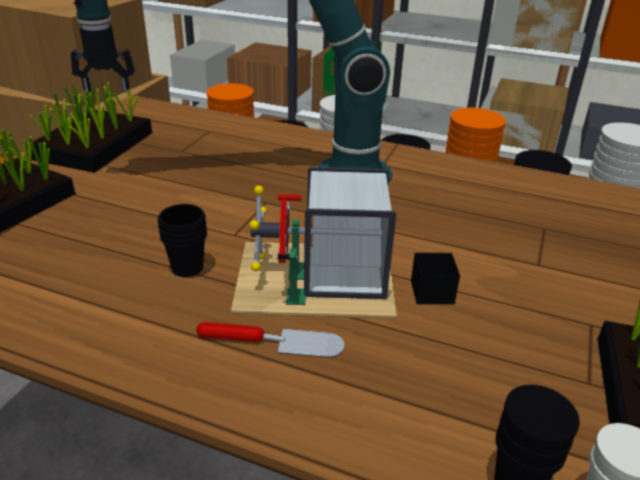

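View pics/top0.png

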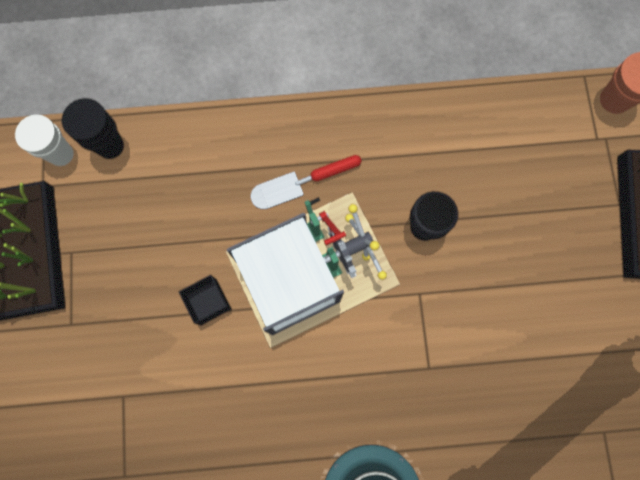

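The scene shows the unit with the wheel's spoke balls at about (259,189) and the red bar at (289,198). The top view shows the base corners at about (352,194) and (399,284). I'll enlarge both for the fit.

```bash
python3 - <<'E'
import cv2,numpy as np
a=cv2.imread("pics/scene0.png")[160:330,220:410]; b=cv2.imread("pics/top0.png")[180:355,220:410]
f=lambda i:cv2.resize(i,None,fx=4,fy=4,interpolation=cv2.INTER_CUBIC)[:600]
A=cv2.resize(a[:150],(760,600),interpolation=cv2.INTER_CUBIC); cv2.imwrite("pics/sc1.png",A)
B=cv2.resize(b[:150],(760,600),interpolation=cv2.INTER_CUBIC);cv2.imwrite("pics/tc1.png",B)
E
```

```text
(no output)
```

View pics/sc1.png

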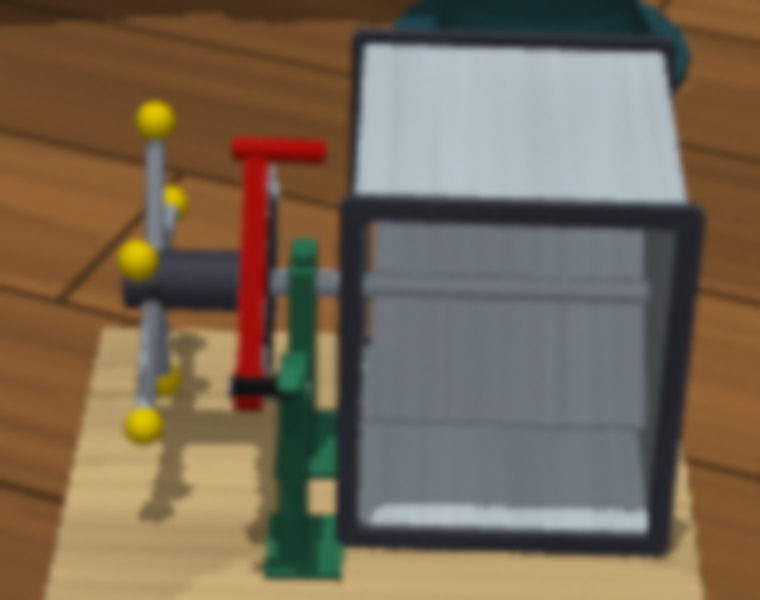

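View pics/tc1.png

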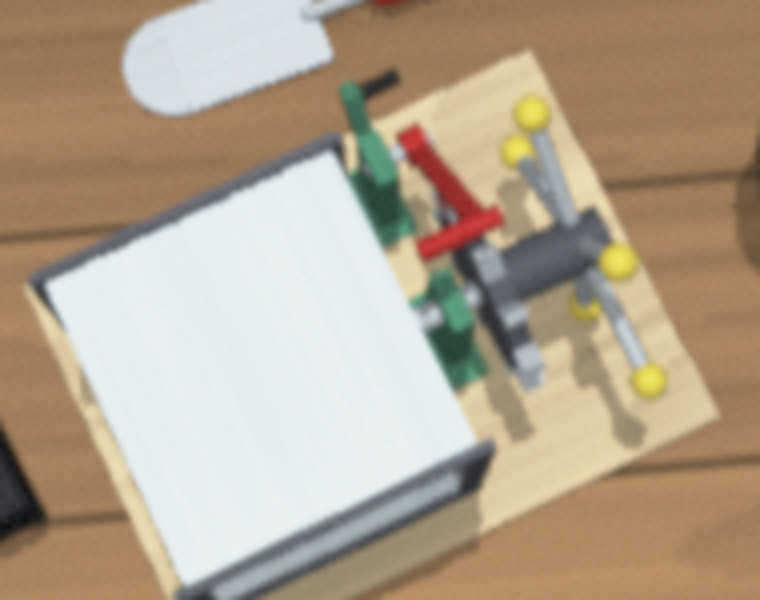

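```bash
cat > h.py <<'E'
import numpy as np, cv2, json
from bench import *
from scipy.optimize import least_squares
from scipy.spatial.transform import Rotation as R
def proj(P,d):
    T=np.linalg.inv(np.array(d["cam_to_world"])); p=np.atleast_2d(P)@T[:3,:3].T+T[:3,3]; p=p*[1,-1,-1]
    q=p@np.array(d["mtx"]).T; return q[:,:2]/q[:,2:]
def u2w(p,P): c,s=np.cos(p[2]),np.sin(p[2]); P=np.atleast_2d(P); return P@np.array([[c,-s,0],[s,c,0],[0,0,1]]).T+[p[0],p[1],0]
def ball(w,k): a=w-np.radians(18)+np.radians(72)*k; return [-75+82*np.sin(a),-55,115+82*np.cos(a)]
def bar(q,y=11): a=q-0.65; return [13+118*np.sin(a),y,109+118*np.cos(a)]
E
python3 - <<'E'
from h import *
S=get_image("scene");T=get_image("top")
def px(l,o): return (np.array(l,float)+.5)/4-.5+o
sb=px([(155,119),(137,259),(143,425),(175,199)],(220,160)); sk=[0,1,2,-1]
tb=px([(618,261),(533,113),(517,151),(649,381)],(220,180)); tk=[0,1,2,-1]
sbar=px([(234,149),(325,151)],(220,160)); tbar=px([(500,216),(420,247)],(220,180))
tc=px([(530,52),(717,415)],(220,180))
def f(p):
    w,q=p[3],p[4]
    return np.concatenate([(proj(u2w(p,[ball(w,k) for k in sk]),S)-sb).ravel(),(proj(u2w(p,[ball(w,k) for k in tk]),T)-tb).ravel(),
     (proj(u2w(p,[bar(q,-12),bar(q,34)]),S)-sbar).ravel(),(proj(u2w(p,[bar(q,-12),bar(q,34)]),T)-tbar).ravel(),
     (proj(u2w(p,[[60,-100,10],[-185,-100,10]]),T)-tc).ravel()])
r=least_squares(f,[500,0,0.5,-.1,0],x_scale=[100,100,.3,.1,.1]); p=r.x
print(p.round(3)); print(f(p).reshape(-1,2).round(1).tolist())
json.dump(list(p),open("p.json","w"))
for n,P in dict(ball=ball(p[3],0),ballend=ball(.5,0),ball1=ball(p[3],1),bar=bar(0),barback=bar(1.3),axle=[-75,-55,115],pivot=[13,0,109]).items(): print(n,u2w(p,P).round(1))
s=state(); print(s["position"],R.from_rotvec(s["tcp_rot"]).as_matrix().round(3).tolist())
E
```

```text
[ 5.88094e+02  4.50830e+01  3.55000e-01 -4.30000e-02  7.00000e-03]
[[0.8, 0.5], [0.4, 0.5], [0.4, 0.3], [-0.4, 0.9], [0.1, 0.2], [0.1, 0.1], [0.6, 0.3], [-0.1, -0.1], [0.1, -0.1], [0.6, 0.2], [0.5, -1.0], [-0.3, 0.9], [0.6, -1.1], [1.0, 0.6]]
ball [[510.  -42.5 191.8]]
ballend [[551.1 -27.3 195.6]]
ball1 [[597.1 -10.2 166. ]]
bar [[529.5  35.1 202.9]]
barback [[663.4  84.7 202.9]]
axle [[536.9 -32.5 115. ]]
pivot [[600.3  49.6 109. ]]
[ 287.64405541 -582.52213202  230.68722804] [[0.443, -0.897, -0.001], [-0.897, -0.443, 0.001], [-0.001, 0.0, -1.0]]
```

```bash
python3 -m jog '[[[0,0,-3],[0,0,0.105]]]' 0 20; cat >> h.py <<'E'
p=json.load(open("p.json"))
def now():
    s=state(); M=R.from_rotvec(s["tcp_rot"]).as_matrix(); P=np.array(s["position"])
    c,n=np.cos(p[2]),np.sin(p[2]); d=P-[p[0],p[1],0]; U=np.array([c*d[0]+n*d[1],-n*d[0]+c*d[1],d[2]])
    print("unit",U.round(1),"t",round(s["time_s"],2),"F",np.round(s["force"],1),"w",s["width"]); return P,M
def to(x,y,z):
    P,M=now(); print("cm tool",(M.T@(u2w(p,[x,y,z])[0]-P)/10).round(2),"tilt",M[:,2].round(3),"yawerr",round(np.arctan2(M[1,0],M[0,0])-p[2]+np.pi/2,3))
E
python3 -c "
from h import *
to(-100,5,260)"
```

```text
time_s: 0.32
position: [286.9, -581.3, 258.7]
tcp_rot: [-2.573, 1.798, 0.009]
force: [0.7, -0.2, -0.3]
width: 0.816
unit [-500.  -482.7  258.7] t 0.33 F [ 0.7 -0.2 -0.3] w 0.8161298203997058
cm tool [-48.92 -39.82   0.13] tilt [-0.003  0.005 -1.   ] yawerr -0.004
```

```bash
python3 -m jog '[[[-2,-1.6,0],[0,0,0]],[[-4.2,-3.4,0],[0,0,0]],[[-4.4,-3.6,0],[0,0,0]],[[-4.4,-3.6,0],[0,0,0]],[[-4.4,-3.6,0],[0,0,0]],[[-4.4,-3.6,0],[0,0,0]],[[-4.4,-3.6,0],[0,0,0]],[[-4.4,-3.6,0],[0,0,0]],[[-4.4,-3.6,0],[0,0,0]],[[-4.4,-3.6,0],[0,0,0]],[[-4,-3.2,0],[0,0,0]],[[-2,-1.6,0],[0,0,0]]]'; python3 -m jog '[[[0,0,0],[0,0,0]],[[0,0,0],[0,0,0]]]'; python3 -c "
from h import *
to(-100,5,260)"
```

```text
time_s: 1.82
position: [486.1, -1.3, 261.4]
tcp_rot: [-2.58, 1.79, 0.0]
force: [0.3, -0.8, 1.3]
width: 0.001
time_s: 2.08
position: [485.4, -5.5, 261.1]
tcp_rot: [2.576, -1.797, -0.0]
force: [-0.0, 0.2, -0.2]
width: 0.0
unit [-113.9  -11.8  261.1] t 2.08 F [-0.   0.2 -0.2] w 0.00023630175707921758
cm tool [-1.68 -1.38  0.1 ] tilt [-0.001 -0.001 -1.   ] yawerr -0.002
```

```bash
python3 -m jog '[[[-1.7,-1,0],[0,0,0]],[[0,0,2],[0,0,0]],[[0,0,2.6],[0,0,0]],[[0,0,2],[0,0,0]],[[0,0,0],[0,0,0]]]'; python3 - <<'E'
from h import *
to(30,5,195)
a=get_image("scene")["img"][140:290,200:390,::-1]; b=get_image("top")["img"][180:330,240:430,::-1]
cv2.imwrite("pics/c2.png",np.hstack([cv2.resize(i,(400,316),interpolation=cv2.INTER_CUBIC) for i in (a,b)]))
E
```

```text
time_s: 2.7
position: [488.0, 13.3, 194.1]
tcp_rot: [2.573, -1.798, -0.004]
force: [-0.2, -0.5, 0.0]
width: 0.003
unit [-104.9    5.   194.1] t 2.7 F [-0.2 -0.5  0. ] w 0.003234256969523973
cm tool [ -0.05 -13.49  -0.14] tilt [-0.003 -0.001 -1.   ] yawerr -0.004
```

View pics/c2.png

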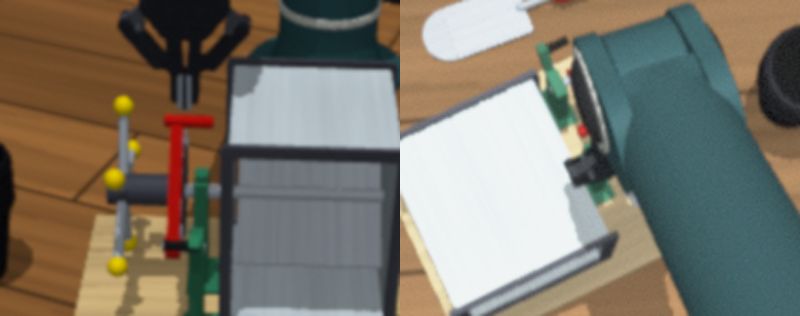

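```bash
python3 -m jog '[[[0,-0.8,0],[0,0,0]],[[0,-0.8,0],[0,0,0]],[[0,-0.6,0],[0,0,0]],[[0,-0.6,0],[0,0,0]],[[0,-0.6,0],[0,0,0]],[[0,-0.6,0],[0,0,0]],[[0,-0.6,0],[0,0,0]],[[0,-0.6,0],[0,0,0]]]';python3 -m jog '[[[0,-0.6,0],[0,0,0]],[[0,-0.6,0],[0,0,0]],[[0,-0.6,0],[0,0,0]],[[0,-0.6,0],[0,0,0]],[[0,-0.6,0],[0,0,0]],[[0,-0.6,0],[0,0,0]],[[0,-0.6,0],[0,0,0]]]'; python3 -c "
from h import *
to(30,5,195)"
```

```text
time_s: 3.8
position: [538.5, 33.1, 195.3]
tcp_rot: [-2.578, 1.796, -0.0]
force: [-0.5, -0.2, 0.6]
width: 0.001
time_s: 4.68
position: [577.8, 47.7, 195.3]
tcp_rot: [-2.578, 1.796, -0.0]
force: [0.0, 1.6, -0.2]
width: -0.002
unit [ -8.7   6.  195.3] t 4.67 F [ 0.   1.6 -0.2] w -0.0020731790178067882
cm tool [ 0.1  -3.87  0.03] tilt [ 0. -0. -1.] yawerr -0.001
```

```bash
python3 -m jog '[[[0,-0.6,0],[0,0,0]],[[0,-0.6,0],[0,0,0]],[[0,-0.6,0],[0,0,0]],[[0,-0.6,0],[0,0,0]],[[0,-0.6,0],[0,0,0]],[[0,-0.6,0],[0,0,0]],[[0,0,0],[0,0,0]],[[0,0,0],[0,0,0]]]'; python3 -m jog '[[[0,2.5,-2],[0,0,0]],[[0,4,-3],[0,0,0]],[[1.5,5,-2],[0,0,0]],[[3,4,0],[0,0,0]],[[1,2,0],[0,0,0]],[[0,0,0],[0,0,0]],[[0,0,0],[0,0,0]]]'; python3 - <<'E'
from h import *
to(-140,-56,185)
a=get_image("scene")["img"][140:290,200:390,::-1]; b=get_image("top")["img"][180:330,240:430,::-1]
cv2.imwrite("pics/c3.png",np.hstack([cv2.resize(i,(400,316),interpolation=cv2.INTER_CUBIC) for i in (a,b)]))
E
```

```text
time_s: 5.68
position: [611.0, 59.9, 195.2]
tcp_rot: [2.577, -1.796, -0.0]
force: [0.5, 1.0, -0.6]
width: -0.004
time_s: 6.55
position: [466.6, -51.4, 265.5]
tcp_rot: [-2.578, 1.794, -0.001]
force: [-0.1, 0.8, -0.8]
width: 0.001
unit [-147.5  -48.3  265.5] t 6.55 F [-0.1  0.8 -0.8] w 0.0006783185114374411
cm tool [ 0.77 -0.74  8.05] tilt [ 0.001  0.    -1.   ] yawerr -0.0
```

View pics/c3.png

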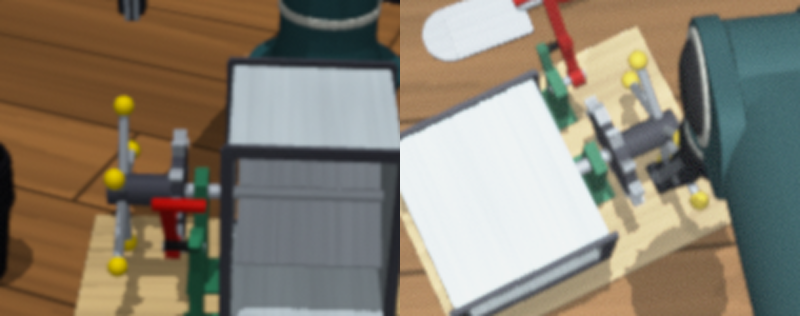

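The pawl lies back on its stop (bar at scene crop (180,204)), and the wheel hasn't moved. Next I push the spoke.

```bash
python3 -m jog '[[[0.8,-0.3,1],[0,0,0]],[[0,0,2.5],[0,0,0]],[[0,0,2.5],[0,0,0]],[[0,0,2],[0,0,0]],[[0,0,0],[0,0,0]],[[0,0,0],[0,0,0]]]'; python3 -m jog '[[[0,-0.6,0],[0,0,0]],[[0,-0.5,0],[0,0,0]],[[0,-0.5,0],[0,0,0]],[[0,-0.4,0],[0,0,0]],[[0,-0.4,0],[0,0,0]],[[0,-0.4,0],[0,0,0]],[[0,-0.4,0],[0,0,0]],[[0,-0.4,0],[0,0,0]]]'; python3 -c "
from h import *
to(-84,-56,185)"
```

```text
time_s: 7.4
position: [472.3, -58.6, 185.5]
tcp_rot: [-2.578, 1.795, -0.0]
force: [0.2, 0.4, -0.2]
width: 0.001
time_s: 8.4
position: [505.7, -46.1, 185.3]
tcp_rot: [2.578, -1.796, 0.0]
force: [-2.1, -0.6, 1.8]
width: -0.003
unit [-109.   -56.9  185.3] t 8.4 F [-2.1 -0.6  1.8] w -0.0025593934537326596
cm tool [-0.09 -2.5   0.03] tilt [ 0. -0. -1.] yawerr -0.001
```

```bash
python3 -m jog '[[[0,-0.3,0],[0,0,0]],[[0,-0.3,0],[0,0,0]],[[0,-0.3,0],[0,0,0]],[[0,-0.3,0],[0,0,0]],[[0,-0.3,0],[0,0,0]],[[0,-0.3,0],[0,0,0]],[[0,0,0],[0,0,0]],[[0,0,0],[0,0,0]]]'; cat > wh.py <<'E'
from h import *
import sys
now()
S=get_image("scene"); im=S["img"]; hsv=cv2.cvtColor(im,cv2.COLOR_RGB2HSV)
m=cv2.inRange(hsv,(22,150,80),(35,255,255)); n,l,st,c=cv2.connectedComponentsWithStats(m)
c=np.array([c[i] for i in range(1,n) if st[i,4]>25 and 230<c[i][0]<280 and 160<c[i][1]<290])
# coarse-to-fine wheel angle from visible balls 0,1,2 
best=min(np.arange(-.3,.9,.005),key=lambda w:sum(min(np.linalg.norm(c-proj(u2w(p,ball(w,k)),S),axis=1)) for k in (0,1,2)))
print(c.round(1).tolist(),"wheel",round(best,3),[round(min(np.linalg.norm(c-proj(u2w(p,ball(best,k)),S),axis=1)),1) for k in (0,1,2)])
if len(sys.argv)>1:
    a=im[140:290,200:390,::-1]; b=get_image("top")["img"][180:330,240:430,::-1]
    cv2.imwrite(f"pics/{sys.argv[1]}.png",np.hstack([cv2.resize(i,(400,316),interpolation=cv2.INTER_CUBIC) for i in (a,b)]))
E
python3 wh.py
```

```text
time_s: 9.4
position: [522.6, -39.9, 185.3]
tcp_rot: [-2.577, 1.796, -0.001]
force: [-0.5, 0.1, 0.2]
width: 0.004
unit [-90.9 -56.9 185.3] t 9.4 F [-0.5  0.1  0.2] w 0.004337716197809505
[[258.1, 196.3], [263.5, 241.3], [253.3, 242.5], [257.2, 268.8]] wheel 0.38 [np.float64(1.0), np.float64(0.7), np.float64(0.4)]
```

```bash
python3 -m jog '[[[0,-0.2,0],[0,0,0]],[[0,-0.3,0],[0,0,0]],[[0,-0.3,0],[0,0,0]],[[0,-0.15,0],[0,0,0]],[[0,0,0],[0,0,0]],[[0,0,0],[0,0,0]]]'; python3 wh.py
```

```text
time_s: 10.2
position: [531.4, -36.6, 185.2]
tcp_rot: [-2.577, 1.796, -0.0]
force: [-0.8, -0.5, -0.6]
width: 0.002
unit [-81.5 -56.9 185.2] t 10.2 F [-0.8 -0.5 -0.6] w 0.0021386667214748694
[[257.4, 198.0], [253.5, 247.0], [257.5, 268.2]] wheel 0.48 [np.float64(0.8), np.float64(0.8), np.float64(0.5)]
```

```bash
python3 -m jog '[[[0,1,0],[0,0,0]],[[0,1,-2],[0,0,0]],[[0,0,-3],[0,0,0]],[[0,0,-2.5],[0,0,0]],[[-1,-3,0],[0,0,0]],[[-1.5,-4.5,0],[0,0,0]],[[-1.5,-5,0],[0,0,0]],[[-1.2,-5,0],[0,0,0]],[[-1,-4,0],[0,0,0]],[[0,-1.5,0],[0,0,0]],[[0,0,0],[0,0,0]],[[0,0,0],[0,0,0]]]'; python3 wh.py c4; python3 -c "
from h import *
to(127,5,195)"
```

```text
time_s: 11.75
position: [706.0, 93.3, 260.2]
tcp_rot: [2.576, -1.796, -0.0]
force: [-0.3, 0.1, 0.7]
width: 0.004
unit [127.3   4.3 260.2] t 11.75 F [-0.3  0.1  0.7] w 0.003982023399970714
[[253.9, 200.1], [253.4, 246.7], [257.5, 268.2]] wheel 0.495 [np.float64(3.0), np.float64(0.6), np.float64(0.6)]
unit [127.5   4.1 260.7] t 11.85 F [-0.2 -0.3 -1.1] w 0.0008124333904599579
cm tool [-0.09  0.04  6.57] tilt [ 0.    -0.001 -1.   ] yawerr -0.002
```

View pics/c4.png

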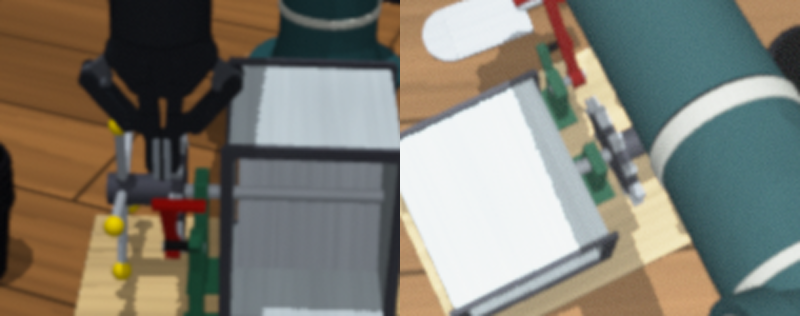

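```bash
python3 -m jog '[[[0,0,2],[0,0,0]],[[0,0,2.5],[0,0,0]],[[0,0,2],[0,0,0]],[[0,0.5,0],[0,0,0]],[[0,0.8,0],[0,0,0]],[[0,0.6,0],[0,0,0]],[[0,0.6,0],[0,0,0]],[[0,0.6,0],[0,0,0]],[[0,0.6,0],[0,0,0]],[[0,0.6,0],[0,0,0]],[[0,0.6,0],[0,0,0]]]'; python3 -m jog '[[[0,0.6,0],[0,0,0]],[[0,0.6,0],[0,0,0]],[[0,0.6,0],[0,0,0]],[[0,0.6,0],[0,0,0]],[[0,0.6,0],[0,0,0]],[[0,0.6,0],[0,0,0]],[[0,0.6,0],[0,0,0]]]';  python3 -c "
from h import *
to(12,5,195)"
```

```text
time_s: 13.22
position: [660.3, 77.1, 195.2]
tcp_rot: [2.577, -1.796, -0.0]
force: [1.1, 0.1, 0.3]
width: 0.002
time_s: 14.1
position: [620.9, 62.5, 195.2]
tcp_rot: [2.578, -1.796, -0.0]
force: [0.1, -0.5, -0.2]
width: -0.002
unit [ 36.9   5.  195.2] t 14.1 F [ 0.1 -0.5 -0.2] w -0.0020588692648689792
cm tool [-0.    2.49  0.02] tilt [-0. -0. -1.] yawerr -0.001
```

```bash
python3 -m jog '[[[0,0.5,0],[0,0,0]],[[0,0.5,0],[0,0,0]],[[0,0.5,0],[0,0,0]],[[0,0.5,0],[0,0,0]],[[0,0.5,0],[0,0,0]],[[0,0.2,0],[0,0,0]],[[0,0,0],[0,0,0]],[[0,0,0],[0,0,0]],[[0,0,0],[0,0,0]]]'; python3 -m jog '[[[0,-2,0],[0,0,0]],[[0,-3,-2],[0,0,0]],[[0,-2,-4],[0,0,0]],[[0,0,-6],[0,0,0]],[[0,0,-6],[0,0,0]],[[0,0,-5],[0,0,0]],[[6,0,0],[0,0,0]],[[6,0,0],[0,0,0]],[[6,0,0],[0,0,0]],[[4,0,0],[0,0,0]],[[0,0,0],[0,0,0]],[[0,0,0],[0,0,0]]]'; python3 wh.py c5
```

```text
time_s: 15.22
position: [596.1, 53.4, 195.2]
tcp_rot: [-2.578, 1.796, 0.0]
force: [0.4, -0.6, 0.4]
width: 0.002
time_s: 16.73
position: [737.9, -127.6, 424.9]
tcp_rot: [-2.578, 1.794, 0.002]
force: [0.8, 0.9, 0.1]
width: 0.0
unit [  80.5 -214.   424.9] t 16.73 F [0.8 0.9 0.1] w 0.00038105834237486336
[[258.0, 196.8], [253.3, 246.8], [257.6, 268.3]] wheel 0.47 [np.float64(1.8), np.float64(1.1), np.float64(0.4)]
```

View pics/c5.png

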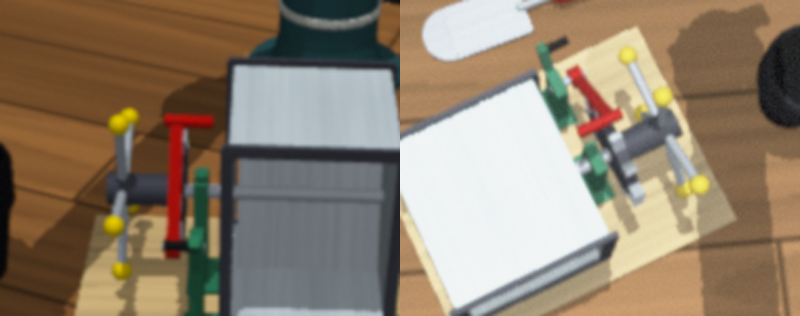

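The pawl appears seated, with the bar at scene crop (189,120) as at the start. I'll check this numerically against the first picture.

```bash
python3 - <<'E'
from h import *
def bb(im,x0,x1,y0,y1):
    m=(im[...,0]>130)&(im[...,1]<50); s=m[y0:y1,x0:x1]; y,x=np.nonzero(s); return (x.mean()+x0).round(2),(y.mean()+y0).round(2),s.sum()
for n,w in (("scene",(260,310,180,280)),("top",(305,350,200,250))):
    o=cv2.imread(f"pics/{n}0.png")[:,:,::-1]; d=get_image(n)
    print(n,bb(o,*w),bb(d["img"],*w),[proj(u2w(p,bar(q)),d).round(1).tolist() for q in (0,.1,.2)])
    diff=(np.abs(o.astype(int)-d["img"]).max(2)>70); cv2.imwrite("pics/d.png",diff*255)
    for nm,(x0,x1,y0,y1) in (dict(pot=(155,210,200,280),sq=(410,460,250,305),tr=(190,350,315,360)) if n=="scene" else dict(pot=(405,460,190,245),sq=(178,235,272,328),tr=(245,365,150,212))).items(): print(nm,diff[y0:y1,x0:x1].sum())
E
```

```text
scene (np.float64(284.22), np.float64(218.37), np.int64(400)) (np.float64(284.06), np.float64(218.67), np.int64(401)) [[[289.9, 197.3]], [[289.5, 196.8]], [[289.1, 196.9]]]
pot 0
sq 0
tr 0
top (np.float64(330.93), np.float64(226.62), np.int64(74)) (np.float64(329.93), np.float64(225.73), np.int64(15)) [[[334.9, 237.8]], [[332.8, 232.7]], [[330.6, 227.5]]]
pot 0
sq 0
tr 39[ WARN:0@1.755] global loadsave.cpp:1063 imwrite_ Unsupported depth image for selected encoder is fallbacked to CV_8U.
```

```bash
python3 - <<'E'
from h import *
o=cv2.imread("pics/top0.png")[:,:,::-1]; n=get_image("top")["img"]
for nm,(x0,x1,y0,y1) in dict(pawl=(315,350,205,250),bar=(322,350,228,246),handle=(305,365,150,185)).items():
    for im in (o,n):
        s=im[y0:y1,x0:x1].astype(int); m=(s[...,0]>70)&(s[...,1]<.35*s[...,0])&(s[...,2]<.35*s[...,0]); y,x=np.nonzero(m); print(nm,(x.mean()+x0).round(2),(y.mean()+y0).round(2),m.sum())
E
```

```text
pawl 331.82 230.3 175
pawl 331.76 230.09 175
bar 334.58 235.94 112
bar 334.53 235.65 112
handle 335.71 167.54 511
handle 335.64 167.54 505
```

```bash
python3 -c "
from bench import *
print(hand_in())"
```

```text
the job is handed in; nothing more can be done
None
```

The damper is closed by one notch, and I handed the job in at about 17 s of the 66 s allowed. With the shut fingertips I flipped the pawl back onto its stop and pushed the upright spoke until the wheel had turned one tooth. Then I tipped the pawl over so it dropped in, and withdrew the arm well clear.

**Last checks, from the camera images:**
- **Wheel:** it reads 0.47 to 0.495 rad, inside the 0.40 to 0.60 range where the pawl drops fully in. The last reading was 0.47. In two of the later pictures one ball fit less well, by 2 to 3 pixels. In one the gripper partly hid the upper balls; in the other two balls nearly overlapped.
- **Pawl:** its bar is within 0.3 pixel of where it sat at the start, so it is fully seated.
- **Pots and trowel:** the pots show no change between the first and last pictures. A few pixels changed around the trowel in the top view. I put that down to the arm's shadow, because its handle centre is within 0.1 pixel of where it started.
- **Force:** the readings between moves stayed below about 3 N.

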